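# Feel for the sticky place on the score slide

## Task

The blue carriage of the score slide catches somewhere along its rail. Stroke it slowly and gently by its wooden knob until it meets the rubber of the orange stop, then back until it meets the rubber of the black stop, feeling where it drags; never ram the stops. Then leave the carriage standing centred on the sticky place so I know where to wax it, let go, and leave the other things where they stand.

Things in the scene. Friction and masses are not known exactly. Their poses are not given: they have to be found in the camera images.
- track: Wooden plinth of the score slide, 86 mm wide (its x) by 340 mm long (its y) by 12 mm high, screwed to the ledge. Origin at the centre of its underside. The carriage travels along the plinth's own y axis; +y is the end with the orange stop.
- bed: Aluminium rail along the middle of the plinth, 24 mm wide, 320 mm long, top 30 mm above the ledge; origin and axes as the plinth. Hidden inside is one sticky place, from 30 mm on the black side to 60 mm on the orange side of the middle. Drag there is 5 to 15 N over about 25 mm of travel, greatest as the carriage comes on; about 1.5 N elsewhere. Pushes through slowly; it does not shove the carriage off.
- carriage: Blue saddle, 50 mm across by 56 mm along the travel, top 41 mm above the ledge, with an upright wooden knob 26 mm in diameter, top 78 mm above the ledge. Origin on the rail's centre line at ledge height, under the knob and midway along the saddle; axes as the plinth. It drags most when its centre nears the sticky place, alike from either side. Starts in the black half.
- carriage_grip (a point): Centre of the wooden knob, on its axis, 60 mm above the ledge.
- stop_orange: Orange clamp-on stop straddling the rail at its +y end, 40.5 mm high, 52 mm across. Origin at ledge height on the rail's centre line, under the front of its rubber pad; when the carriage meets the pad its centre is 28 mm from this origin. The rubber gives about 1 mm per 8 N and must not see more than 18 N; a clear touch is 2 N or more for 0.1 s.
- stop_black: Black clamp-on stop at the -y end, same size and same rubber pad facing the carriage; origin likewise in the plane of the pad's front, at ledge height. Both stops are clamped at places that differ from day to day, and do not shift under gentle pushes.
- rack: Slotted wooden rack, 150 by 130 mm, holding four coloured plastic player boards, 119 mm high; origin under its centre. Bystander.
- tin: Steel tin of glass beads with green screw lid, 80 mm in diameter, 58 mm high; origin under its centre. Bystander.
- cup: Orange silicone dice cup, 80 mm across the mouth, 88 mm high; origin under its centre. Bystander.
- bell: Small aluminium bell with a spring lever on a dark 75 by 60 mm base, 46 mm high; origin under its centre. Bystander.

How it is judged:
By the outcome, as a careful person would: the job done as asked, in the order asked, and still so for the second after the job is handed in, with the robot touching nothing.
It also fails if it takes over 70 s, if anything falls off the work surface, if the arm or the gripper's body presses on something with over 40 N, if the wrist force passes 120 N, or if a joint passes its speed limit or range.

## Robot

A 6-joint arm with a two-finger parallel gripper is mounted at the origin on the work surface. World frame = base frame: x ahead of the robot, y to its left, z up, the work surface at z = 0. Lengths are in m, angles in degrees, forces in N, time in s.
With the tool pointing down it reaches from about 0.4 to 0.825 m from the base axis. Payload 7 kg.
Tool frame: the origin (TCP) lies at the very end of the fingers, on their centre line; the grasp point (between the pads) lies 19 mm behind it; z points along the fingers, y is the line along which they close (so a half turn about z gives the same grasp; the last joint's range is limited). The gripper opens to 88 mm and grips with 3 to 60 N. Pads are 19 mm wide; open, the fingers measure 130 mm over their backs; the gripper's body (78 mm by 193 mm) begins 47 mm behind the grasp point.
Start: joints at [84.116, 20.546, 0.682, 0, -70.136, -16.507], TCP at [0.257, 0.624, 0.188] pointing down, gripper open.
Joint ranges: [-176.03, 176.03], [-82.01, 121.73], [-58.28, 71.71], [-173.87, 95.51], [-174.79, -0.11], [-173.66, 173.66]. Speed limits (degrees/s): [136.94, 136.94, 172.46, 180, 180, 180].

## Interface

Orientations are given as [roll, pitch, yaw] about the fixed x, y, z axes, in that order (R = Rz(yaw) Ry(pitch) Rx(roll)).
In Python, from plant import ctrl gives the robot as it stands.
- The arm moves only by the tool carry_out, never from a script. Its argument "deltas" is a list that holds one entry, the list of rows, each a list of 5 numbers: the shift along the tool's x, y, z scaled (see below), then the turn about the tool's z scaled (see below), then the opening, from -1 (shut) to 1 (fully open). A call has 1 to 5 rows; each row is the pose to reach, as a shift and turn from the pose commanded when the call began, along the tool's axes at that moment, turning the shorter way round; what a row does not reach only later rows make up. The controller multiplies each number of a shift by 20 cm and each number of a turn by 2 pi rad. A row lasts 1/10 s, in which the tool goes at most 50 mm and 8.59 degrees, less where a joint would pass 70% of its speed; a pose out of reach is approached as far as the arm can. A call with a number of a shift or a turn outside -1 to 1 is refused whole. A call with a gripper value outside its range is refused whole. The fingers move at their own pace and stop on an object; the grip force is fixed at half the most. Time passes only in rows, so rows that repeat a pose let the fingers close. It gives the time, the measured TCP pose, the force, the opening and the grip force at its end, in the units of the state.
- ctrl.get_obs(): the state, without advancing time (a new reading comes with each control period).
- ctrl.snapshot(name): name is "scene" or "side" or "wrist"; returns a dict with "color" (420x560x3 uint8, red, green, blue), "camera_matrix" (3x3 intrinsics, pixels), "R" (3x3) and "t" (3): a world point X has camera coordinates R X + t. Camera axes: x right, y down, z forward; pixel columns grow to the right and rows downward; lengths in m; the calibration is good to about 2 mm. A picture is of the moment at which its call begins. There is no depth.
- ctrl.close_job(): hands the job in; it is judged then, once.
Trained networks look in a picture, given as the dict that the camera call returned (one of the last four; its "shot" number tells which), for a name from the list of things; names that differ only in an ending like _2 or _b are one class to them, and where a whole thing is asked for, a point or a joint stands for the part that bears it (a point fixed in the world has none). Each returns a list of dicts, best first, with "p" (0 to 1); they miss things now and then, are a little off and sometimes report something else, mostly with a low value. They report only what shows in the picture. A call takes as long as a camera call.
- ctrl.search_frame(picture, name): "centre" ([column, row] in pixels, amid what is visible of it).
- ctrl.silhouettes(picture, name): "mask" (420x560 bool, what is visible of it) and "centre" ([column, row] in pixels, amid what is visible of it).
- ctrl.spot_point(picture, name): "centre" ([column, row] in pixels: a listed point, or the origin of a listed thing).
The state is a dict: "clock": time; "joint_pos": joint angles; "qvel": joint speeds; "tau": joint torques, N m; "tool_pos": TCP position; "orientation": TCP orientation; "force": force on the tool from outside, world axes, zero at the start; "moment": the same for the moment, N m; "opening": finger opening in m; "gripper_force": force on a finger pad.
Only numpy, scipy, OpenCV 4.12 (cv2) and the standard library are available. Lean on these libraries where they do the work, as an engineer would, in place of code of your own. Each camera call takes 0.05 s, during which the arm holds its last target. There are 200 camera calls.

## Working session

There is one attempt and no reset: what is moved stays moved. The work goes in short steps, Python scripts to look and compute and a tool call to move; the robot and the scene stay as the last step left them, time stands still between calls to the robot, and variables do not carry over. Pictures are saved under pics/ and viewed, at most 10 in all, crops included, and the job is handed in when it is done.

Besides the shell and the picture viewer there is one more tool, called after "Request:" as name(argument=value, ...), one argument or row to a line, values as JSON. carry_out: Moves the arm, as the interface text tells. Its arguments: {"type":"object","properties":{"deltas":{"type":"array"}},"required":["deltas"]}

```bash
mkdir -p pics; ls; cat > h.py <<'E'
import numpy as np, cv2
from plant import ctrl
def ray(s,px,z):
    K,R,t=map(np.array,(s["camera_matrix"],s["R"],s["t"]))
    d=R.T@np.linalg.solve(K,[px[0],px[1],1.]); c=-R.T@t
    return c+d*(z-c[2])/d[2]
def proj(s,X):
    p=s["camera_matrix"]@(s["R"]@np.array(X)+s["t"]); return p[:2]/p[2]
E
python3 - <<'E'
from h import *
o=ctrl.get_obs(); print(o)
for n in ("scene","side","wrist"):
    s=ctrl.snapshot(n); cv2.imwrite(f"pics/{n}0.png",s["color"][:,:,::-1])
    for k,z in (("track",0),("carriage",0),("carriage_grip",.06),("stop_orange",0),("stop_black",0)):
        for r in ctrl.spot_point(s,k)[:2]: print(n,k,round(r["p"],2),np.round(r["centre"],1),np.round(ray(s,r["centre"],z),4))
E
```

```text
pics
{'clock': 0.0, 'joint_pos': array([ 8.41165587e+01,  2.05907139e+01,  6.31349348e-01, -2.07933606e-02,
       -7.01349480e+01, -1.65066664e+01]), 'qvel': array([ 0.00778155, -0.02065527,  0.04776557, -0.02178018,  0.00448788,
       -0.03536821]), 'tau': array([ 1.28761814e-03, -5.82714915e+01,  2.93049502e+01,  6.99714258e+00,
        6.76459749e-03, -1.57782697e-04]), 'tool_pos': array([0.25693009, 0.6235688 , 0.18691035]), 'orientation': array([ 1.79904020e+02, -8.05814908e-03, -2.23971828e+01]), 'force': array([-0.04414306, -0.14200443, -0.72827873]), 'moment': array([ 0.00058201, -0.05228547,  0.05412073]), 'gripper_force': 0.0, 'opening': 0.08741862191679753}
scene track 0.98 [328.  224.5] [ 0.5609 -0.0359  0.    ]
scene carriage 0.87 [299.5 228.8] [ 0.5576 -0.1096  0.    ]
scene carriage_grip 0.89 [302.4 205.8] [ 0.5487 -0.1002  0.06  ]
scene stop_orange 0.72 [367.4 211.6] [0.5364 0.0838 0.    ]
scene stop_black 0.72 [284.7 234.7] [ 0.5703 -0.1514  0.    ]
side track 0.62 [252.3 212.7] [ 0.5474 -0.0386  0.    ]
side carriage 0.71 [264.7 222.9] [ 0.5522 -0.0944  0.    ]
side carriage_grip 0.93 [266.6 201.7] [ 0.5583 -0.0982  0.06  ]
side stop_orange 0.51 [228.4 191.7] [0.5399 0.0893 0.    ]
side stop_black 0.54 [279.5 232.6] [ 0.5623 -0.1474  0.    ]
```

View pics/scene0.png

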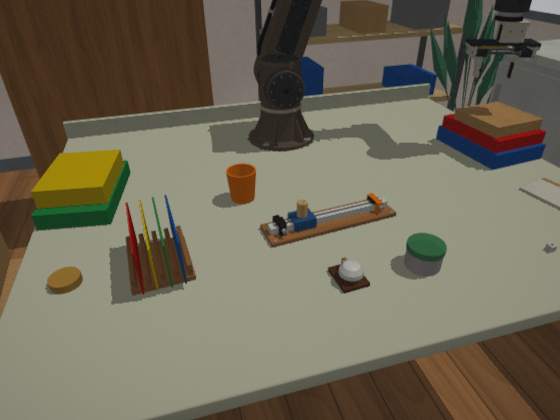

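View pics/side0.png

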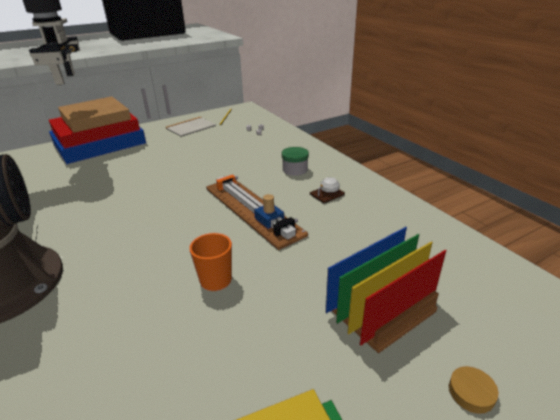

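The scene picture shows the slide with its carriage (knob ~(302,206)) near the black stop (~(281,225)) and the orange stop at ~(375,202). The cup (242,184), bell (350,272) and tin (425,253) stand clear of the rail. The side view agrees, so I'm going above the carriage.

Request:
carry_out(
  deltas=[
    [[0.14,0.14,0,0,1],[0.28,0.28,0,0,1],[0.42,0.42,0,0,1],[0.56,0.56,0,0,1],[0.69,0.7,0,0,1]],
  ],
)

```text
clock: 1.4
tool_pos: [0.3319, 0.4405, 0.188]
orientation: [-180.0, -0.0, -22.4]
force: [-0.4, 0.5, 0.9]
opening: 0.0874
gripper_force: 0.0
```

Request:
carry_out(
  deltas=[
    [[0.14,0.14,0,0,1],[0.28,0.28,0,0,1],[0.42,0.42,0,0,1],[0.56,0.56,0,0,1],[0.69,0.7,0,0,1]],
  ],
)

```text
clock: 1.9
tool_pos: [0.4061, 0.2586, 0.1882]
orientation: [-180.0, -0.0, -22.4]
force: [1.8, 0.8, 0.7]
opening: 0.0873
gripper_force: 0.0
```

Request:
carry_out(
  deltas=[
    [[0.14,0.14,0,0,1],[0.28,0.28,0,0,1],[0.42,0.42,0,0,1],[0.56,0.56,0,0,1],[0.69,0.7,0,0,1]],
  ],
)

```text
clock: 2.4
tool_pos: [0.4805, 0.0765, 0.1883]
orientation: [-180.0, -0.0, -22.4]
force: [0.1, 0.1, -0.1]
opening: 0.0875
gripper_force: 0.0
```

Request:
carry_out(
  deltas=[
    [[0.14,0.14,0,-0.016,1],[0.28,0.28,0,-0.032,1],[0.42,0.42,0,-0.048,1],[0.56,0.56,0,-0.065,1],[0.67,0.68,0,-0.081,1]],
  ],
)

```text
clock: 2.9
tool_pos: [0.5527, -0.1007, 0.188]
orientation: [180.0, -0.0, 7.0]
force: [0.8, 1.3, 0.4]
opening: 0.0879
gripper_force: 0.0
```

Request:
carry_out(
  deltas=[
    [[0,0,0,0,1]],
  ],
)

```text
clock: 3.0
tool_pos: [0.5527, -0.1019, 0.1874]
orientation: [180.0, 0.0, 6.8]
force: [-0.5, 0.4, -0.6]
opening: 0.0875
gripper_force: 0.0
```

```bash
cat > look.py <<'E'
import sys
from h import *
o=ctrl.get_obs(); print(o["clock"],o["tool_pos"],o["orientation"],o["force"])
for n in sys.argv[2:]:
    s=ctrl.snapshot(n); cv2.imwrite(f"pics/{n}{sys.argv[1]}.png",s["color"][:,:,::-1])
    for k,z in (("track",0),("carriage",0),("carriage_grip",.06),("stop_orange",0),("stop_black",0)):
        for r in ctrl.spot_point(s,k)[:1]: print(n,k,round(r["p"],2),np.round(r["centre"],1),np.round(ray(s,r["centre"],z),4))
    for r in ctrl.silhouettes(s,"track")[:1]:
        c=max(cv2.findContours(r["mask"].astype(np.uint8),0,2)[0],key=cv2.contourArea)
        P=np.array([ray(s,p[0],.012)[:2] for p in c],np.float32)
        print("rect",cv2.minAreaRect(P*1000))
E
python3 look.py 1 wrist scene side
```

```text
3.0 [ 0.55272747 -0.10186164  0.18738778] [1.79965512e+02 4.29969945e-02 6.78158993e+00] [-0.52330973  0.38365345 -0.55935146]
wrist track 0.66 [221.9 175.1] [ 0.5528 -0.0322  0.    ]
wrist carriage 0.94 [282.5 175.3] [ 0.5614 -0.107   0.    ]
wrist carriage_grip 0.77 [284.3 188. ] [ 0.5591 -0.1082  0.06  ]
wrist stop_orange 0.56 [129.6 174.1] [0.5406 0.0816 0.    ]
wrist stop_black 0.67 [317.3 181.1] [ 0.5592 -0.151   0.    ]
rect ((552.3297729492188, -32.42266845703125), (85.72188568115234, 338.0477600097656), 5.661341667175293)
scene track 0.78 [325.5 223.7] [ 0.5558 -0.0405  0.    ]
scene carriage 0.84 [298.9 225.2] [ 0.5426 -0.1062  0.    ]
scene carriage_grip 0.73 [303.8 208.3] [ 0.5602 -0.1006  0.06  ]
scene stop_orange 0.48 [369.9 208.2] [0.5235 0.0974 0.    ]
scene stop_black 0.64 [348.3 275.9] [ 0.7487 -0.0647  0.    ]
rect ((526.2401123046875, -31.495712280273438), (164.4542694091797, 352.009033203125), 5.229594707489014)
side track 0.68 [252.3 211. ] [ 0.5509 -0.0316  0.    ]
side carriage 0.6 [266.4 223.2] [ 0.555  -0.0977  0.    ]
side carriage_grip 0.75 [265.9 202.9] [ 0.5544 -0.1019  0.06  ]
side stop_orange 0.61 [228.8 188.5] [0.548  0.1048 0.    ]
side stop_black 0.58 [284.4 230.4] [ 0.5764 -0.1461  0.    ]
rect ((560.3797607421875, -24.7342529296875), (121.38054656982422, 371.585693359375), 5.578310966491699)
```

View pics/wrist1.png

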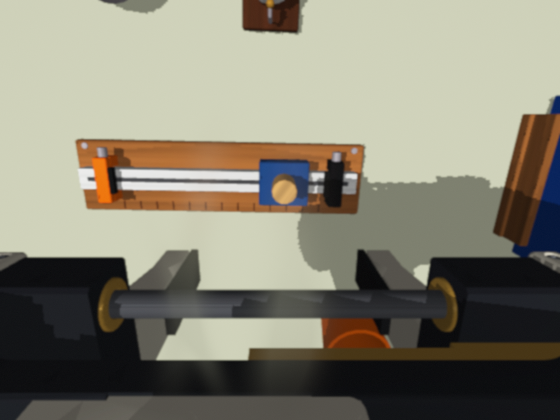

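The wrist view shows the rail lying level. The carriage saddle is at (284,183) with its knob at (285,188), the black pad front is at ~x=327 and the orange pad at ~x=115. The plinth rectangle fits 86x338 mm at yaw 5.7°, with its centre at (0.552,-0.032), and the knob lies on that axis. I'm descending.

Request:
carry_out(
  deltas=[
    [[0.03,0.032,0.17,0.003,1],[0.03,0.032,0.34,0.003,1],[0.03,0.032,0.5,0.003,1],[0.03,0.032,0.62,0.003,1],[0.03,0.032,0.7,0.003,1]],
  ],
)

```text
clock: 4.55
tool_pos: [0.5576, -0.1046, 0.0458]
orientation: [-180.0, 0.1, 5.7]
force: [0.8, -0.7, -0.1]
opening: 0.0877
gripper_force: 0.0
```

Request:
carry_out(
  deltas=[
    [[0,0,0,0,1]],
  ],
)

```text
clock: 4.65
tool_pos: [0.5568, -0.1046, 0.0454]
orientation: [-180.0, 0.3, 5.7]
force: [-0.4, -0.6, 0.6]
opening: 0.0876
gripper_force: 0.0
```

```bash
python3 look.py 2 wrist
```

```text
4.65 [ 0.55682222 -0.10460079  0.04543749] [-179.99312569    0.27005089    5.65985862] [-0.40746092 -0.58577074  0.58203485]
wrist track 0.62 [189.6 215.1] [ 0.5515 -0.0329  0.    ]
wrist carriage 0.59 [285.3 213. ] [ 0.5609 -0.1102  0.    ]
wrist carriage_grip 0.74 [281.7 241.3] [ 0.5611 -0.1064  0.06  ]
wrist stop_black 0.83 [338.7 220.5] [ 0.5588 -0.1544  0.    ]
rect ((550.8296508789062, -41.53919982910156), (92.84131622314453, 319.1016540527344), 5.64267110824585)
```

View pics/wrist2.png

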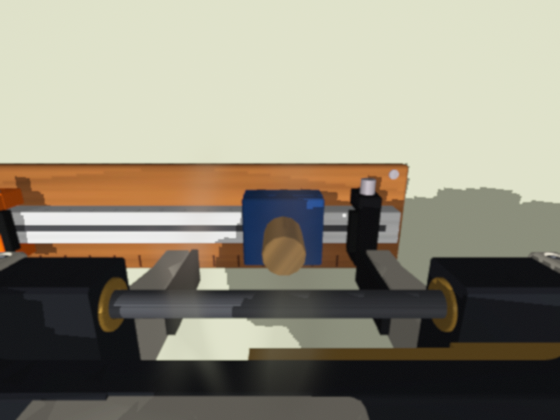

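The knob (284,250) stands midway between the fingertips (~190 and ~365), and the black stop is just outside. I'm nudging +4 mm in x and closing.

Request:
carry_out(
  deltas=[
    [[0.018,0.01,-0.005,0,1],[0.018,0.01,-0.005,0,-1],[0.018,0.01,-0.005,0,-1],[0.018,0.01,-0.005,0,-1],[0.018,0.01,-0.005,0,-1]],
  ],
)

```text
clock: 5.5
tool_pos: [0.5624, -0.106, 0.0488]
orientation: [-180.0, 0.0, 5.7]
force: [0.5, 1.2, 0.2]
opening: 0.0611
gripper_force: 0.0
```

Request:
carry_out(
  deltas=[
    [[0,0,0,0,-1],[0,0,0,0,-1],[0,0,0,0,-1],[0,0,0,0,-1],[0,0,0,0,-1]],
  ],
)

```text
clock: 6.0
tool_pos: [0.5625, -0.106, 0.0489]
orientation: [-180.0, -0.0, 5.7]
force: [-0.1, -0.4, 0.1]
opening: 0.0211
gripper_force: 0.0
```

```bash
python3 look.py 3 wrist
```

```text
6.0 [ 0.56252152 -0.10599745  0.04885824] [-1.79998617e+02 -1.84251631e-05  5.68929929e+00] [-0.09948335 -0.40142261  0.06653804]
wrist track 0.92 [186.3 217.4] [ 0.5538 -0.0308  0.    ]
wrist carriage 0.84 [277.2 217.8] [ 0.5609 -0.1056  0.    ]
wrist carriage_grip 0.57 [279.7 248.8] [ 0.56   -0.1073  0.06  ]
wrist stop_black 0.71 [333.2 223.5] [ 0.5606 -0.1525  0.    ]
rect ((550.2766723632812, -41.03663635253906), (93.51602935791016, 320.3500671386719), 5.669478893280029)
```

View pics/wrist3.png

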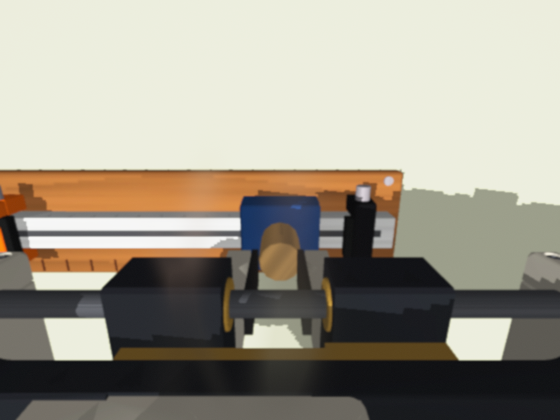

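```bash
python3 - <<'E'
from h import *
s=ctrl.snapshot("wrist")
o=ctrl.get_obs(); T=o["tool_pos"]; print(o["clock"],o["opening"],o["gripper_force"],T)
print("tcp",proj(s,T),"grasp",proj(s,T+[0,0,.019]),"0.078",proj(s,[T[0],T[1],.078]), "cam",-s["R"].T@s["t"])
for x in (.56,.5625,.58): print(x,[proj(s,[x,-.106,z]).round() for z in(.041,.06,.078)])
print("knob top px->",ray(s,[281,263],.078), "knob base", ray(s,[281,228],.041))
s2=ctrl.snapshot("side");cv2.imwrite("pics/side4.png",cv2.resize(s2["color"][130:270,180:360,::-1],None,fx=4,fy=4,interpolation=2))
E
```

```text
6.4 -0.00017255871022997147 0.0 [ 0.56249962 -0.10602881  0.04887422]
tcp [278.04557092 238.43194749] grasp [278.12380228 250.06236401] 0.078 [278.17183178 257.2027616 ] cam [ 0.64181401 -0.0975945   0.24494412]
0.56 [array([278., 237.]), array([278., 249.]), array([278., 261.])]
0.5625 [array([278., 234.]), array([278., 245.]), array([278., 257.])]
0.58 [array([281., 210.]), array([281., 219.]), array([281., 229.])]
knob top px-> [ 0.55892992 -0.10806443  0.078     ] knob base [ 0.56728567 -0.10763625  0.041     ]
```

View pics/side4.png

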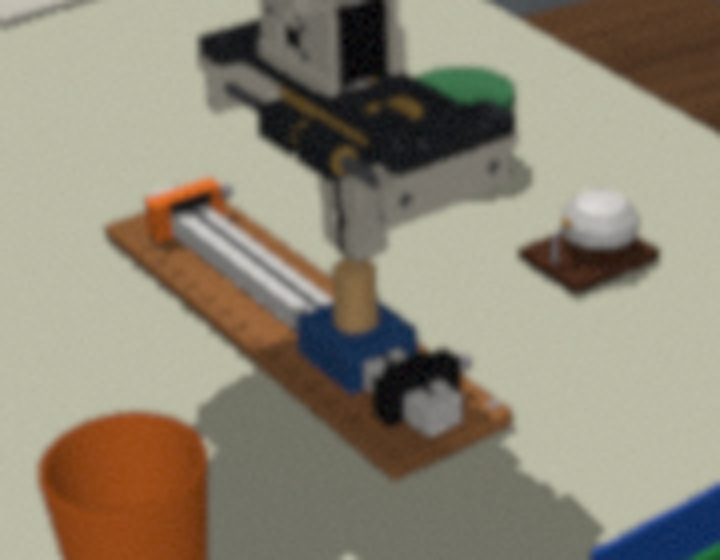

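```bash
python3 - <<'E'
from h import *
s=ctrl.snapshot("wrist"); T=ctrl.get_obs()["tool_pos"]
s2=ctrl.snapshot("side"); s3=ctrl.snapshot("scene")
print("side cam",-s2["R"].T@s2["t"],"tcp side",proj(s2,T),"knob top side proj",proj(s2,[.56,-.107,.078]),"seen tip 269,194")
w=s["color"][150:350,150:410,::-1]; w=cv2.resize(w,(520,400))
c=proj(s3,[.56,-.107,.06]).astype(int); print("scene crop",c-[70,60],"tcp scene",proj(s3,T),"knobtop",proj(s3,[.56,-.107,.078]))
z=s3["color"][c[1]-60:c[1]+40,c[0]-30:c[0]+40,::-1]; z=cv2.resize(z,(280,400),interpolation=2)
cv2.imwrite("pics/comb.png",np.hstack([w,z]))
E
```

```text
side cam [ 0.19552345 -0.7987288   0.54991421] tcp side [270.0312421  206.74017095] knob top side proj [268.79245604 196.52077157] seen tip 269,194
scene crop [231 148] tcp scene [301.85499058 213.08061085] knobtop [301.32860449 202.27315147]
```

View pics/comb.png

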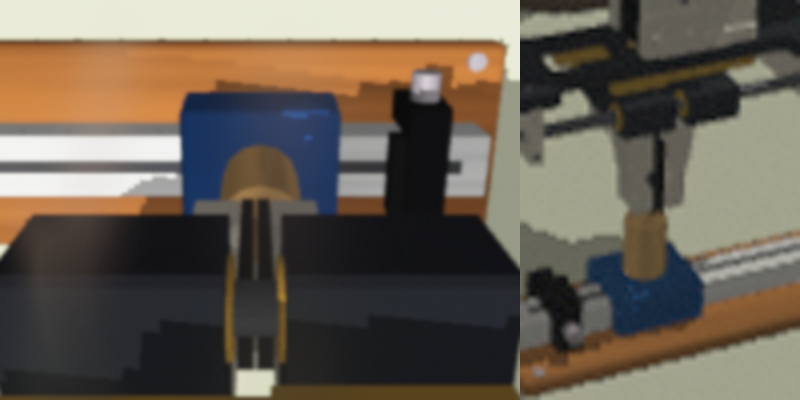

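The fingers closed just above the knob. All three views show the fingertips at about z≈0.08, though the reported TCP z is 0.049, so the tips end roughly 33 mm short of it. I'll open, go down by that much while watching the force, and look again.

Request:
carry_out(
  deltas=[
    [[0,0,0,0,1],[0,0,0,0,1],[0,0,0,0,1],[0,0,0,0,1],[0,0,0,0,1]],
  ],
)

```text
clock: 7.1
tool_pos: [0.5625, -0.106, 0.0489]
orientation: [-180.0, -0.0, 5.7]
force: [0.1, -1.3, 0.2]
opening: 0.0348
gripper_force: 0.0
```

Request:
carry_out(
  deltas=[
    [[-0.01,0.007,0,0,1],[-0.01,0.007,0,0,1],[-0.01,0.007,0.03,0,1],[-0.01,0.007,0.06,0,1],[-0.01,0.007,0.08,0,1]],
  ],
)

```text
clock: 7.6
tool_pos: [0.5602, -0.1076, 0.0319]
orientation: [-180.0, 0.1, 5.7]
force: [-0.6, 0.6, 0.2]
opening: 0.0749
gripper_force: 0.0
```

```bash
cat > tri.py <<'E'
import sys
from h import *
s=ctrl.snapshot("wrist"); T=ctrl.get_obs()["tool_pos"]
s2=ctrl.snapshot("side"); s3=ctrl.snapshot("scene")
def crop(s,w,h,sc):
    c=proj(s,[T[0],T[1],.06]).astype(int); print(c-[w//2,h//2],sc,"tcp",proj(s,T).round(1))
    return cv2.resize(s["color"][c[1]-h//2:c[1]+h//2,c[0]-w//2:c[0]+w//2,::-1],None,fx=sc,fy=sc,interpolation=2)
a=np.vstack([crop(s2,76,60,5),crop(s3,76,60,5)])
b=cv2.resize(s["color"][150:390,190:366,::-1],None,fx=2.3,fy=2.5)
cv2.imwrite(sys.argv[1],np.hstack([a,b[:600]]))
E
python3 tri.py pics/tri1.png
```

```text
[231 173] 5 tcp [269.7 213.6]
[262 178] 5 tcp [300.7 218.6]
```

View pics/tri1.png

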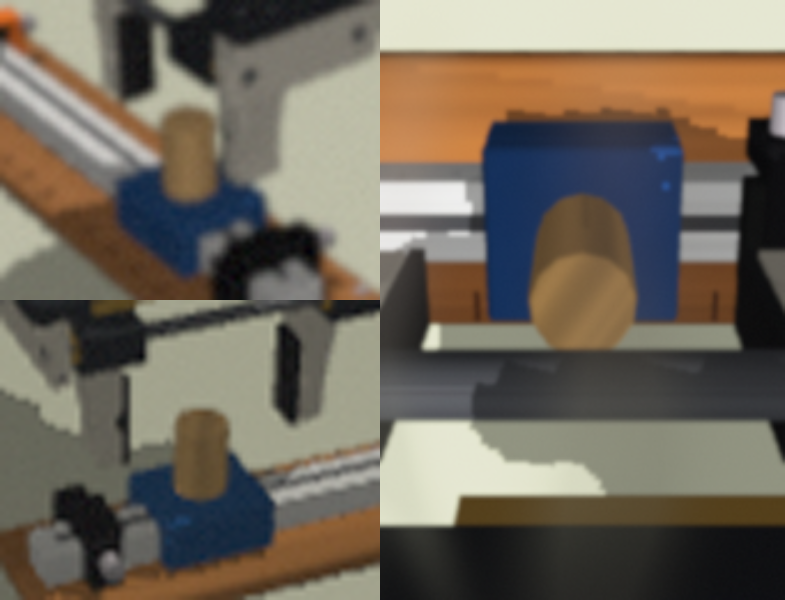

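```bash
python3 - <<'E'
from h import *
a=ctrl.snapshot("side");b=ctrl.snapshot("scene")
P=[s["camera_matrix"]@np.c_[s["R"],s["t"]] for s in (a,b)]
def tri(p,q):
    X=cv2.triangulatePoints(P[0],P[1],np.array(p,float),np.array(q,float)).ravel();return (X[:3]/X[3]).round(4)
print("tip",tri([280.6,209.2],[282.6,210.2]))
print("knobtop",tri([231+188/5,173+118/5],[262+202/5,178+122/5]))
print(ctrl.get_obs()["tool_pos"])
E
```

```text
tip [ 0.5636 -0.1539  0.0674]
knobtop [ 0.5604 -0.1047  0.077 ]
[ 0.56072317 -0.10762384  0.03281113]
```

The tips triangulate to z=0.067 and the knob top to 0.077, as it should be. The tip is therefore 34 mm above the reported TCP. I'm going down 19 mm more and closing.

Request:
carry_out(
  deltas=[
    [[0,0,0.02,0,1],[0,0,0.04,0,1],[0,0,0.06,0,1],[0,0,0.08,0,1],[0,0,0.095,0,1]],
  ],
)

```text
clock: 8.35
tool_pos: [0.5605, -0.1076, 0.0133]
orientation: [-180.0, 0.0, 5.7]
force: [-0.1, -0.0, 0.2]
opening: 0.0881
gripper_force: 0.0
```

Request:
carry_out(
  deltas=[
    [[0,0,0,0,-1],[0,0,0,0,-1],[0,0,0,0,-1],[0,0,0,0,-1],[0,0,0,0,-1]],
  ],
)

```text
clock: 8.85
tool_pos: [0.5608, -0.1076, 0.014]
orientation: [180.0, -0.0, 5.7]
force: [0.6, 0.9, 0.1]
opening: 0.0534
gripper_force: 0.0
```

Request:
carry_out(
  deltas=[
    [[0,0,0,0,-1],[0,0,0,0,-1],[0,0,0,0,-1],[0,0,0,0,-1],[0,0,0,0,-1]],
  ],
)

```text
clock: 9.35
tool_pos: [0.5607, -0.1076, 0.0139]
orientation: [180.0, -0.0, 5.7]
force: [-0.1, -0.1, 0.5]
opening: 0.0254
gripper_force: 30.0
```

```bash
python3 tri.py pics/tri2.png; python3 -c "
from h import *
print(ctrl.get_obs())"
```

```text
[231 173] 5 tcp [270.3 219.7]
[263 178] 5 tcp [300.7 224.7]
{'clock': 9.5, 'joint_pos': array([ 8.76565532e+00,  2.07286987e+01, -2.47990555e+01,  4.47012803e-03,
       -4.44710345e+01,  8.69225374e+01]), 'qvel': array([-0.029966  ,  0.01322169,  0.06044236, -0.00892067, -0.06187374,
       -0.05525862]), 'tau': array([ 1.33326924e-01, -5.08759975e+01,  2.18701887e+01,  5.04141837e+00,
        1.23019880e-01, -3.25394016e-03]), 'tool_pos': array([ 0.56068489, -0.10763527,  0.01390576]), 'orientation': array([ 1.79996938e+02, -1.37764702e-03,  5.69138264e+00]), 'force': array([-0.85757342, -0.23966107,  0.41744136]), 'moment': array([-0.08008768,  0.01367179, -0.0055224 ]), 'gripper_force': 30.00002235174179, 'opening': 0.0252575097130836}
```

View pics/tri2.png

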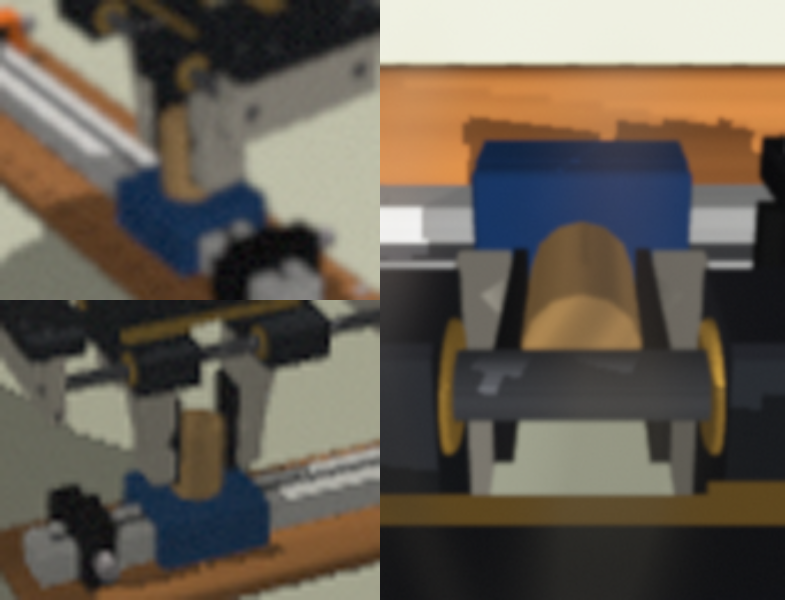

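The knob is held: opening 25.4 mm, grip 30 N, one finger each side. Now the slow stroke toward orange (tool −y).

Request:
carry_out(
  deltas=[
    [[0,-0.006,0,0,-1],[0,-0.015,0,0,-1],[0,-0.025,0,0,-1],[0,-0.035,0,0,-1],[0,-0.045,0,0,-1]],
  ],
)

```text
clock: 10.0
tool_pos: [0.5598, -0.0985, 0.0139]
orientation: [180.0, 0.0, 5.7]
force: [-0.8, -1.8, -0.7]
opening: 0.0255
gripper_force: 30.0
```

Request:
carry_out(
  deltas=[
    [[0,-0.01,0,0,-1],[0,-0.02,0,0,-1],[0,-0.03,0,0,-1],[0,-0.04,0,0,-1],[0,-0.05,0,0,-1]],
  ],
)

```text
clock: 10.5
tool_pos: [0.5588, -0.0885, 0.0139]
orientation: [-180.0, -0.0, 5.7]
force: [-0.1, -1.3, 1.7]
opening: 0.0254
gripper_force: 30.0
```

Request:
carry_out(
  deltas=[
    [[0,-0.01,0,0,-1],[0,-0.02,0,0,-1],[0,-0.03,0,0,-1],[0,-0.04,0,0,-1],[0,-0.05,0,0,-1]],
  ],
)

```text
clock: 11.0
tool_pos: [0.5578, -0.0786, 0.0139]
orientation: [180.0, -0.0, 5.7]
force: [0.0, -1.8, 0.3]
opening: 0.0252
gripper_force: 30.0
```

Free drag is 1.5 N as expected. Next, finer samples: 4 mm per call at 20 mm/s.

Request:
carry_out(
  deltas=[
    [[0,-0.01,0,0,-1],[0,-0.02,0,0,-1]],
  ],
)

```text
clock: 11.2
tool_pos: [0.5574, -0.0746, 0.0139]
orientation: [180.0, 0.0, 5.7]
force: [0.7, -0.7, -0.0]
opening: 0.0255
gripper_force: 30.0
```

Request:
carry_out(
  deltas=[
    [[0,-0.01,0,0,-1],[0,-0.02,0,0,-1]],
  ],
)

```text
clock: 11.4
tool_pos: [0.557, -0.0706, 0.0139]
orientation: [180.0, 0.0, 5.7]
force: [0.0, -0.4, 1.5]
opening: 0.0254
gripper_force: 30.0
```

Request:
carry_out(
  deltas=[
    [[0,-0.01,0,0,-1],[0,-0.02,0,0,-1]],
  ],
)

```text
clock: 11.6
tool_pos: [0.5566, -0.0667, 0.0139]
orientation: [180.0, -0.0, 5.7]
force: [-0.1, -2.5, 0.1]
opening: 0.0254
gripper_force: 30.0
```

Request:
carry_out(
  deltas=[
    [[0,-0.01,0,0,-1],[0,-0.02,0,0,-1]],
  ],
)

```text
clock: 11.8
tool_pos: [0.5562, -0.0627, 0.0139]
orientation: [180.0, -0.0, 5.7]
force: [0.3, -1.0, 0.8]
opening: 0.0255
gripper_force: 30.0
```

Request:
carry_out(
  deltas=[
    [[0,-0.01,0,0,-1],[0,-0.02,0,0,-1]],
  ],
)

```text
clock: 12.0
tool_pos: [0.5558, -0.0587, 0.0139]
orientation: [180.0, 0.0, 5.7]
force: [1.4, -2.5, 0.9]
opening: 0.0255
gripper_force: 30.0
```

Request:
carry_out(
  deltas=[
    [[0,-0.01,0,0,-1],[0,-0.02,0,0,-1]],
  ],
)

```text
clock: 12.2
tool_pos: [0.5554, -0.0547, 0.0139]
orientation: [-180.0, -0.0, 5.7]
force: [-0.2, -0.9, 1.0]
opening: 0.0248
gripper_force: 30.0
```

Request:
carry_out(
  deltas=[
    [[0,-0.01,0,0,-1],[0,-0.02,0,0,-1]],
  ],
)

```text
clock: 12.4
tool_pos: [0.5551, -0.0507, 0.0139]
orientation: [180.0, -0.0, 5.7]
force: [0.0, -1.5, 0.6]
opening: 0.0252
gripper_force: 30.0
```

Request:
carry_out(
  deltas=[
    [[0,-0.01,0,0,-1],[0,-0.02,0,0,-1]],
  ],
)

```text
clock: 12.6
tool_pos: [0.5546, -0.0467, 0.0139]
orientation: [180.0, -0.0, 5.7]
force: [-0.1, -1.4, 0.9]
opening: 0.0252
gripper_force: 30.0
```

Request:
carry_out(
  deltas=[
    [[0,-0.01,0,0,-1],[0,-0.02,0,0,-1]],
  ],
)

```text
clock: 12.8
tool_pos: [0.5542, -0.0428, 0.0139]
orientation: [-180.0, -0.0, 5.7]
force: [0.8, -1.7, 0.8]
opening: 0.0256
gripper_force: 30.0
```

Request:
carry_out(
  deltas=[
    [[0,-0.01,0,0,-1],[0,-0.02,0,0,-1]],
  ],
)

```text
clock: 13.0
tool_pos: [0.5538, -0.0388, 0.0139]
orientation: [180.0, -0.0, 5.7]
force: [0.5, -1.8, 0.9]
opening: 0.0254
gripper_force: 30.0
```

Request:
carry_out(
  deltas=[
    [[0,-0.01,0,0,-1],[0,-0.02,0,0,-1]],
  ],
)

```text
clock: 13.2
tool_pos: [0.5534, -0.0348, 0.0139]
orientation: [-180.0, -0.0, 5.7]
force: [0.8, -1.6, 1.4]
opening: 0.0256
gripper_force: 30.0
```

Request:
carry_out(
  deltas=[
    [[0,-0.01,0,0,-1],[0,-0.02,0,0,-1]],
  ],
)

```text
clock: 13.4
tool_pos: [0.5531, -0.0308, 0.0139]
orientation: [-180.0, -0.0, 5.7]
force: [-0.2, -0.4, 1.8]
opening: 0.0252
gripper_force: 30.0
```

Request:
carry_out(
  deltas=[
    [[0,-0.01,0,0,-1],[0,-0.02,0,0,-1]],
  ],
)

```text
clock: 13.6
tool_pos: [0.5527, -0.0268, 0.0139]
orientation: [180.0, -0.0, 5.7]
force: [0.5, -1.8, 1.0]
opening: 0.0254
gripper_force: 30.0
```

Request:
carry_out(
  deltas=[
    [[0,-0.01,0,0,-1],[0,-0.02,0,0,-1]],
  ],
)

```text
clock: 13.8
tool_pos: [0.5522, -0.0229, 0.0139]
orientation: [180.0, -0.0, 5.7]
force: [0.6, -1.3, -0.1]
opening: 0.0257
gripper_force: 30.0
```

Request:
carry_out(
  deltas=[
    [[0,-0.01,0,0,-1],[0,-0.02,0,0,-1]],
  ],
)

```text
clock: 14.0
tool_pos: [0.5519, -0.0189, 0.0139]
orientation: [-180.0, -0.0, 5.7]
force: [0.7, -2.2, 1.4]
opening: 0.0251
gripper_force: 30.0
```

Request:
carry_out(
  deltas=[
    [[0,-0.01,0,0,-1],[0,-0.02,0,0,-1]],
  ],
)

```text
clock: 14.2
tool_pos: [0.5515, -0.0149, 0.0139]
orientation: [180.0, -0.0, 5.7]
force: [1.3, -1.7, 0.9]
opening: 0.0252
gripper_force: 30.0
```

Request:
carry_out(
  deltas=[
    [[0,-0.01,0,0,-1],[0,-0.02,0,0,-1]],
  ],
)

```text
clock: 14.4
tool_pos: [0.5511, -0.0109, 0.0139]
orientation: [180.0, -0.0, 5.7]
force: [0.5, -0.9, 0.7]
opening: 0.0251
gripper_force: 30.0
```

Request:
carry_out(
  deltas=[
    [[0,-0.01,0,0,-1],[0,-0.02,0,0,-1]],
  ],
)

```text
clock: 14.6
tool_pos: [0.5507, -0.0069, 0.0139]
orientation: [-180.0, -0.0, 5.7]
force: [1.6, -1.1, 0.8]
opening: 0.0252
gripper_force: 30.0
```

Request:
carry_out(
  deltas=[
    [[0,-0.01,0,0,-1],[0,-0.02,0,0,-1]],
  ],
)

```text
clock: 14.8
tool_pos: [0.5503, -0.003, 0.0139]
orientation: [180.0, -0.0, 5.7]
force: [1.5, -0.6, 1.2]
opening: 0.0252
gripper_force: 30.0
```

Request:
carry_out(
  deltas=[
    [[0,-0.01,0,0,-1],[0,-0.02,0,0,-1]],
  ],
)

```text
clock: 15.0
tool_pos: [0.5498, 0.001, 0.0139]
orientation: [180.0, -0.0, 5.7]
force: [0.5, -1.3, 1.1]
opening: 0.0254
gripper_force: 30.0
```

Request:
carry_out(
  deltas=[
    [[0,-0.01,0,0,-1],[0,-0.02,0,0,-1]],
  ],
)

```text
clock: 15.2
tool_pos: [0.5495, 0.005, 0.0139]
orientation: [-180.0, -0.0, 5.7]
force: [2.2, -1.6, 0.5]
opening: 0.0255
gripper_force: 30.0
```

Request:
carry_out(
  deltas=[
    [[0,-0.01,0,0,-1],[0,-0.02,0,0,-1]],
  ],
)

```text
clock: 15.4
tool_pos: [0.5491, 0.009, 0.0139]
orientation: [-180.0, -0.0, 5.7]
force: [0.8, -1.1, 1.1]
opening: 0.0254
gripper_force: 30.0
```

Request:
carry_out(
  deltas=[
    [[0,-0.01,0,0,-1],[0,-0.02,0,0,-1]],
  ],
)

```text
clock: 15.6
tool_pos: [0.5487, 0.0129, 0.0139]
orientation: [180.0, -0.0, 5.7]
force: [1.4, -3.0, 1.3]
opening: 0.0252
gripper_force: 30.0
```

Request:
carry_out(
  deltas=[
    [[0,-0.01,0,0,-1],[0,-0.02,0,0,-1]],
  ],
)

```text
clock: 15.8
tool_pos: [0.5483, 0.0163, 0.0139]
orientation: [180.0, 0.0, 5.7]
force: [3.6, -5.9, -0.1]
opening: 0.0255
gripper_force: 30.0
```

Request:
carry_out(
  deltas=[
    [[0,-0.01,0,0,-1],[0,-0.02,0,0,-1]],
  ],
)

```text
clock: 16.0
tool_pos: [0.5479, 0.0197, 0.0139]
orientation: [179.9, 0.0, 5.7]
force: [4.4, -8.8, 0.7]
opening: 0.0257
gripper_force: 30.0
```

Request:
carry_out(
  deltas=[
    [[0,-0.01,0,0,-1],[0,-0.02,0,0,-1]],
  ],
)

```text
clock: 16.2
tool_pos: [0.5475, 0.0238, 0.0139]
orientation: [179.9, 0.0, 5.7]
force: [3.4, -7.3, 0.4]
opening: 0.0253
gripper_force: 30.0
```

Request:
carry_out(
  deltas=[
    [[0,-0.01,0,0,-1],[0,-0.02,0,0,-1]],
  ],
)

```text
clock: 16.4
tool_pos: [0.5471, 0.028, 0.0139]
orientation: [179.9, 0.0, 5.7]
force: [3.3, -5.3, -0.1]
opening: 0.0251
gripper_force: 30.0
```

```bash
python3 look.py 7 wrist
```

```text
16.4 [0.5471434  0.02799827 0.01388867] [1.79948153e+02 1.16824573e-02 5.67940338e+00] [ 3.26984634 -5.29972383 -0.10421903]
wrist track 0.64 [359.4 231.5] [ 0.5526 -0.0303  0.    ]
wrist carriage 0.77 [274.5 231.6] [0.5465 0.0305 0.    ]
wrist carriage_grip 0.75 [274.9 273.1] [0.5457 0.0297 0.06  ]
wrist stop_orange 0.96 [200.6 231. ] [0.5418 0.0834 0.    ]
rect ((553.2135620117188, -14.566055297851562), (83.6007308959961, 303.47698974609375), 5.625833988189697)
```

The catch begins at y≈0.012 and peaks near y≈0.020. The orange pad is at y≈0.083, so contact should come at y≈0.055.

Request:
carry_out(
  deltas=[
    [[0,-0.01,0,0,-1],[0,-0.02,0,0,-1]],
  ],
)

```text
clock: 16.95
tool_pos: [0.5467, 0.0325, 0.0139]
orientation: [180.0, 0.0, 5.7]
force: [1.0, -3.0, 0.3]
opening: 0.0257
gripper_force: 30.0
```

Request:
carry_out(
  deltas=[
    [[0,-0.01,0,0,-1],[0,-0.02,0,0,-1]],
  ],
)

```text
clock: 17.15
tool_pos: [0.5463, 0.0369, 0.0139]
orientation: [-180.0, -0.0, 5.7]
force: [1.6, -1.5, 0.0]
opening: 0.0254
gripper_force: 30.0
```

Request:
carry_out(
  deltas=[
    [[0,-0.01,0,0,-1],[0,-0.02,0,0,-1]],
  ],
)

```text
clock: 17.35
tool_pos: [0.5459, 0.041, 0.0139]
orientation: [-180.0, -0.0, 5.7]
force: [1.3, -1.2, 1.0]
opening: 0.025
gripper_force: 30.0
```

Request:
carry_out(
  deltas=[
    [[0,-0.007,0,0,-1],[0,-0.014,0,0,-1],[0,-0.02,0,0,-1]],
  ],
)

```text
clock: 17.65
tool_pos: [0.5455, 0.0448, 0.0138]
orientation: [-180.0, -0.0, 5.7]
force: [0.6, -1.2, 0.9]
opening: 0.0254
gripper_force: 30.0
```

Request:
carry_out(
  deltas=[
    [[0,-0.005,0,0,-1],[0,-0.01,0,0,-1]],
  ],
)

```text
clock: 17.85
tool_pos: [0.5453, 0.0467, 0.0139]
orientation: [-180.0, -0.0, 5.7]
force: [2.5, -0.6, 1.3]
opening: 0.0253
gripper_force: 30.0
```

Request:
carry_out(
  deltas=[
    [[0,-0.005,0,0,-1],[0,-0.01,0,0,-1]],
  ],
)

```text
clock: 18.05
tool_pos: [0.5451, 0.0487, 0.0139]
orientation: [-180.0, -0.0, 5.7]
force: [2.4, -0.6, 0.7]
opening: 0.0253
gripper_force: 30.0
```

Request:
carry_out(
  deltas=[
    [[0,-0.005,0,0,-1],[0,-0.01,0,0,-1]],
  ],
)

```text
clock: 18.25
tool_pos: [0.5449, 0.0507, 0.0139]
orientation: [-180.0, -0.0, 5.7]
force: [2.0, -1.5, 0.7]
opening: 0.0252
gripper_force: 30.0
```

Request:
carry_out(
  deltas=[
    [[0,-0.0025,0,0,-1],[0,-0.005,0,0,-1]],
  ],
)

```text
clock: 18.45
tool_pos: [0.5448, 0.0517, 0.0139]
orientation: [-180.0, -0.0, 5.7]
force: [2.6, -2.3, 0.3]
opening: 0.0249
gripper_force: 30.0
```

Request:
carry_out(
  deltas=[
    [[0,-0.0025,0,0,-1],[0,-0.005,0,0,-1]],
  ],
)

```text
clock: 18.65
tool_pos: [0.5447, 0.0526, 0.0139]
orientation: [-180.0, -0.0, 5.7]
force: [1.7, -2.3, 0.7]
opening: 0.0255
gripper_force: 30.0
```

Request:
carry_out(
  deltas=[
    [[0,-0.0025,0,0,-1],[0,-0.005,0,0,-1]],
  ],
)

```text
clock: 18.85
tool_pos: [0.5446, 0.0536, 0.0139]
orientation: [180.0, -0.0, 5.7]
force: [1.4, -1.9, -0.2]
opening: 0.025
gripper_force: 30.0
```

Request:
carry_out(
  deltas=[
    [[0,-0.0025,0,0,-1],[0,-0.005,0,0,-1]],
  ],
)

```text
clock: 19.05
tool_pos: [0.5445, 0.0546, 0.0139]
orientation: [180.0, -0.0, 5.7]
force: [2.5, -3.3, 1.2]
opening: 0.0255
gripper_force: 30.0
```

Request:
carry_out(
  deltas=[
    [[0,-0.0025,0,0,-1],[0,-0.005,0,0,-1]],
  ],
)

```text
clock: 19.25
tool_pos: [0.5445, 0.0551, 0.0139]
orientation: [180.0, 0.0, 5.7]
force: [3.3, -6.1, 0.1]
opening: 0.0254
gripper_force: 30.0
```

Contact. I'll press slightly more and hold.

Request:
carry_out(
  deltas=[
    [[0,-0.002,0,0,-1],[0,-0.002,0,0,-1],[0,-0.002,0,0,-1]],
  ],
)

```text
clock: 19.55
tool_pos: [0.5444, 0.0552, 0.0139]
orientation: [180.0, 0.0, 5.7]
force: [3.1, -5.5, -0.4]
opening: 0.0251
gripper_force: 30.0
```

Touch held at about 4 N on the rubber. Now back toward black.

Request:
carry_out(
  deltas=[
    [[0,0.005,0,0,-1],[0,0.015,0,0,-1],[0,0.025,0,0,-1],[0,0.035,0,0,-1],[0,0.045,0,0,-1]],
  ],
)

```text
clock: 20.05
tool_pos: [0.5453, 0.0471, 0.0139]
orientation: [-180.0, -0.0, 5.7]
force: [0.1, 2.0, 1.1]
opening: 0.0257
gripper_force: 30.0
```

Request:
carry_out(
  deltas=[
    [[0,0.01,0,0,-1],[0,0.02,0,0,-1]],
  ],
)

```text
clock: 20.25
tool_pos: [0.5457, 0.043, 0.0139]
orientation: [-180.0, -0.0, 5.7]
force: [1.7, 1.8, 0.7]
opening: 0.0252
gripper_force: 30.0
```

Request:
carry_out(
  deltas=[
    [[0,0.01,0,0,-1],[0,0.02,0,0,-1]],
  ],
)

```text
clock: 20.45
tool_pos: [0.5461, 0.0389, 0.0139]
orientation: [-180.0, -0.0, 5.7]
force: [0.9, 1.9, 0.6]
opening: 0.0253
gripper_force: 30.0
```

Request:
carry_out(
  deltas=[
    [[0,0.01,0,0,-1]],
  ],
)

```text
clock: 20.55
tool_pos: [0.5463, 0.0372, 0.0139]
orientation: [-180.0, -0.0, 5.7]
force: [-0.3, 4.8, 3.2]
opening: 0.0248
gripper_force: 30.0
```

Request:
carry_out(
  deltas=[
    [[0,0.01,0,0,-1]],
  ],
)

```text
clock: 20.65
tool_pos: [0.5465, 0.0355, 0.0139]
orientation: [-180.0, -0.0, 5.7]
force: [-1.4, 7.6, 2.2]
opening: 0.0253
gripper_force: 30.0
```

Request:
carry_out(
  deltas=[
    [[0,0.01,0,0,-1]],
  ],
)

```text
clock: 20.75
tool_pos: [0.5467, 0.0337, 0.0139]
orientation: [-179.9, -0.0, 5.7]
force: [-1.1, 7.9, 1.9]
opening: 0.0253
gripper_force: 30.0
```

Request:
carry_out(
  deltas=[
    [[0,0.01,0,0,-1]],
  ],
)

```text
clock: 20.85
tool_pos: [0.5468, 0.0321, 0.0139]
orientation: [-179.9, -0.0, 5.7]
force: [-1.5, 9.4, 2.2]
opening: 0.0251
gripper_force: 30.0
```

Request:
carry_out(
  deltas=[
    [[0,0.01,0,0,-1]],
  ],
)

```text
clock: 20.95
tool_pos: [0.5471, 0.0302, 0.0139]
orientation: [-179.9, -0.0, 5.7]
force: [-1.7, 8.3, 2.5]
opening: 0.0256
gripper_force: 30.0
```

Request:
carry_out(
  deltas=[
    [[0,0.01,0,0,-1]],
  ],
)

```text
clock: 21.05
tool_pos: [0.5472, 0.028, 0.0139]
orientation: [-179.9, -0.0, 5.7]
force: [-1.1, 7.9, 2.5]
opening: 0.0254
gripper_force: 30.0
```

Request:
carry_out(
  deltas=[
    [[0,0.01,0,0,-1]],
  ],
)

```text
clock: 21.15
tool_pos: [0.5474, 0.0259, 0.0139]
orientation: [-179.9, -0.0, 5.7]
force: [-0.2, 7.8, 2.2]
opening: 0.0254
gripper_force: 30.0
```

Request:
carry_out(
  deltas=[
    [[0,0.01,0,0,-1]],
  ],
)

```text
clock: 21.25
tool_pos: [0.5476, 0.0238, 0.0139]
orientation: [-180.0, -0.0, 5.7]
force: [0.2, 6.0, 2.0]
opening: 0.0256
gripper_force: 30.0
```

Request:
carry_out(
  deltas=[
    [[0,0.01,0,0,-1]],
  ],
)

```text
clock: 21.35
tool_pos: [0.5478, 0.0216, 0.0139]
orientation: [-180.0, -0.0, 5.7]
force: [0.1, 4.2, 1.3]
opening: 0.025
gripper_force: 30.0
```

Request:
carry_out(
  deltas=[
    [[0,0.01,0,0,-1]],
  ],
)

```text
clock: 21.45
tool_pos: [0.5481, 0.0193, 0.0139]
orientation: [-180.0, -0.0, 5.7]
force: [0.3, 2.6, 0.7]
opening: 0.0251
gripper_force: 30.0
```

Request:
carry_out(
  deltas=[
    [[0,0.01,0,0,-1]],
  ],
)

```text
clock: 21.55
tool_pos: [0.5483, 0.0171, 0.0139]
orientation: [-180.0, -0.0, 5.7]
force: [1.4, 3.0, 0.6]
opening: 0.0253
gripper_force: 30.0
```

Request:
carry_out(
  deltas=[
    [[0,0.01,0,0,-1]],
  ],
)

```text
clock: 21.65
tool_pos: [0.5485, 0.015, 0.0139]
orientation: [180.0, -0.0, 5.7]
force: [1.9, 1.8, 0.9]
opening: 0.0251
gripper_force: 30.0
```

Request:
carry_out(
  deltas=[
    [[0,0.01,0,0,-1],[0,0.02,0,0,-1]],
  ],
)

```text
clock: 21.85
tool_pos: [0.5489, 0.0108, 0.0139]
orientation: [180.0, 0.0, 5.7]
force: [1.6, 1.5, 0.4]
opening: 0.0256
gripper_force: 30.0
```

Request:
carry_out(
  deltas=[
    [[0,0.01,0,0,-1],[0,0.02,0,0,-1]],
  ],
)

```text
clock: 22.05
tool_pos: [0.5493, 0.0069, 0.0139]
orientation: [180.0, 0.0, 5.7]
force: [1.7, 0.5, 1.7]
opening: 0.0254
gripper_force: 30.0
```

The return catch starts at y≈0.038, peaks at 0.032 and ends at 0.016, a mirror of the outward pass. The centre is y≈0.0255. I'm going on to the black stop, expected at y≈−0.122.

Request:
carry_out(
  deltas=[
    [[0,0.012,0,0,-1],[0,0.024,0,0,-1],[0,0.036,0,0,-1],[0,0.048,0,0,-1],[0,0.06,0,0,-1]],
  ],
)

```text
clock: 22.55
tool_pos: [0.5505, -0.0049, 0.0139]
orientation: [-180.0, -0.0, 5.7]
force: [0.7, 1.5, 1.3]
opening: 0.0252
gripper_force: 30.0
```

Request:
carry_out(
  deltas=[
    [[0,0.012,0,0,-1],[0,0.024,0,0,-1],[0,0.036,0,0,-1],[0,0.048,0,0,-1],[0,0.06,0,0,-1]],
  ],
)

```text
clock: 23.05
tool_pos: [0.5516, -0.0168, 0.0139]
orientation: [180.0, 0.0, 5.7]
force: [1.7, 1.7, 1.0]
opening: 0.0252
gripper_force: 30.0
```

Request:
carry_out(
  deltas=[
    [[0,0.012,0,0,-1],[0,0.024,0,0,-1],[0,0.036,0,0,-1],[0,0.048,0,0,-1],[0,0.06,0,0,-1]],
  ],
)

```text
clock: 23.55
tool_pos: [0.5528, -0.0288, 0.0139]
orientation: [180.0, -0.0, 5.7]
force: [1.5, 1.3, 1.3]
opening: 0.0255
gripper_force: 30.0
```

Request:
carry_out(
  deltas=[
    [[0,0.012,0,0,-1],[0,0.024,0,0,-1],[0,0.036,0,0,-1],[0,0.048,0,0,-1],[0,0.06,0,0,-1]],
  ],
)

```text
clock: 24.05
tool_pos: [0.554, -0.0408, 0.0139]
orientation: [-180.0, 0.0, 5.7]
force: [2.0, 2.1, 1.9]
opening: 0.0254
gripper_force: 30.0
```

Request:
carry_out(
  deltas=[
    [[0,0.012,0,0,-1],[0,0.024,0,0,-1],[0,0.036,0,0,-1],[0,0.048,0,0,-1],[0,0.06,0,0,-1]],
  ],
)

```text
clock: 24.55
tool_pos: [0.5552, -0.0527, 0.0139]
orientation: [180.0, 0.0, 5.7]
force: [1.4, 0.9, 2.4]
opening: 0.0255
gripper_force: 30.0
```

Request:
carry_out(
  deltas=[
    [[0,0.012,0,0,-1],[0,0.024,0,0,-1],[0,0.036,0,0,-1],[0,0.048,0,0,-1],[0,0.06,0,0,-1]],
  ],
)

```text
clock: 25.05
tool_pos: [0.5564, -0.0647, 0.0139]
orientation: [180.0, 0.0, 5.7]
force: [0.3, 2.2, 1.3]
opening: 0.0254
gripper_force: 30.0
```

Request:
carry_out(
  deltas=[
    [[0,0.012,0,0,-1],[0,0.024,0,0,-1],[0,0.036,0,0,-1],[0,0.048,0,0,-1],[0,0.06,0,0,-1]],
  ],
)

```text
clock: 25.55
tool_pos: [0.5575, -0.0766, 0.0139]
orientation: [180.0, 0.0, 5.7]
force: [1.1, 1.0, 2.0]
opening: 0.0258
gripper_force: 30.0
```

Request:
carry_out(
  deltas=[
    [[0,0.012,0,0,-1],[0,0.024,0,0,-1],[0,0.036,0,0,-1],[0,0.048,0,0,-1],[0,0.06,0,0,-1]],
  ],
)

```text
clock: 26.05
tool_pos: [0.5587, -0.0885, 0.0139]
orientation: [-180.0, 0.0, 5.7]
force: [1.2, 1.9, 2.9]
opening: 0.0254
gripper_force: 30.0
```

Request:
carry_out(
  deltas=[
    [[0,0.01,0,0,-1],[0,0.02,0,0,-1],[0,0.03,0,0,-1],[0,0.038,0,0,-1],[0,0.045,0,0,-1]],
  ],
)

```text
clock: 26.55
tool_pos: [0.5596, -0.0974, 0.0139]
orientation: [180.0, 0.0, 5.7]
force: [-0.1, 1.5, 1.8]
opening: 0.0255
gripper_force: 30.0
```

```bash
python3 look.py 8 wrist
```

```text
26.55 [ 0.55961445 -0.09739719  0.01387639] [1.79999363e+02 2.41078144e-03 5.69040851e+00] [-0.11375368  1.50924275  1.79995804]
wrist track 0.67 [187.6 231.7] [ 0.5528 -0.0328  0.    ]
wrist carriage 0.85 [277.8 230.5] [ 0.5601 -0.0972  0.    ]
wrist carriage_grip 0.68 [276.2 271.2] [ 0.5594 -0.0963  0.06  ]
rect ((557.06689453125, -52.96867370605469), (83.51219177246094, 295.3882751464844), 5.660898208618164)
```

Request:
carry_out(
  deltas=[
    [[0,0.01,0,0,-1],[0,0.02,0,0,-1],[0,0.03,0,0,-1],[0,0.04,0,0,-1],[0,0.05,0,0,-1]],
  ],
)

```text
clock: 27.4
tool_pos: [0.5606, -0.1073, 0.0138]
orientation: [-180.0, 0.0, 5.7]
force: [1.0, 1.6, 2.4]
opening: 0.0252
gripper_force: 30.0
```

Request:
carry_out(
  deltas=[
    [[0,0.005,0,0,-1],[0,0.01,0,0,-1],[0,0.015,0,0,-1],[0,0.02,0,0,-1],[0,0.025,0,0,-1]],
  ],
)

```text
clock: 27.9
tool_pos: [0.5611, -0.1123, 0.0139]
orientation: [-180.0, 0.0, 5.7]
force: [0.1, 1.4, 1.5]
opening: 0.0253
gripper_force: 30.0
```

Request:
carry_out(
  deltas=[
    [[0,0.0025,0,0,-1],[0,0.005,0,0,-1],[0,0.0075,0,0,-1]],
  ],
)

```text
clock: 28.2
tool_pos: [0.5613, -0.1137, 0.0139]
orientation: [180.0, -0.0, 5.7]
force: [0.3, 2.0, 3.1]
opening: 0.0251
gripper_force: 30.0
```

Request:
carry_out(
  deltas=[
    [[0,0.0025,0,0,-1],[0,0.005,0,0,-1],[0,0.0075,0,0,-1]],
  ],
)

```text
clock: 28.5
tool_pos: [0.5614, -0.1152, 0.0139]
orientation: [-180.0, 0.0, 5.7]
force: [-0.2, 1.7, 2.1]
opening: 0.0257
gripper_force: 30.0
```

Request:
carry_out(
  deltas=[
    [[0,0.0025,0,0,-1],[0,0.005,0,0,-1]],
  ],
)

```text
clock: 28.7
tool_pos: [0.5615, -0.1162, 0.0139]
orientation: [180.0, 0.0, 5.7]
force: [-0.2, 1.5, 3.5]
opening: 0.0252
gripper_force: 30.0
```

Request:
carry_out(
  deltas=[
    [[0,0.0025,0,0,-1],[0,0.005,0,0,-1]],
  ],
)

```text
clock: 28.9
tool_pos: [0.5616, -0.1172, 0.0139]
orientation: [180.0, 0.0, 5.7]
force: [0.5, 1.8, 2.6]
opening: 0.0254
gripper_force: 30.0
```

Request:
carry_out(
  deltas=[
    [[0,0.0025,0,0,-1],[0,0.005,0,0,-1]],
  ],
)

```text
clock: 29.1
tool_pos: [0.5617, -0.1182, 0.0139]
orientation: [180.0, 0.0, 5.7]
force: [1.0, 1.2, 3.0]
opening: 0.0252
gripper_force: 30.0
```

Request:
carry_out(
  deltas=[
    [[0,0.0025,0,0,-1],[0,0.005,0,0,-1]],
  ],
)

```text
clock: 29.3
tool_pos: [0.5618, -0.1192, 0.0139]
orientation: [180.0, 0.0, 5.7]
force: [0.3, 1.7, 3.2]
opening: 0.0249
gripper_force: 30.0
```

Request:
carry_out(
  deltas=[
    [[0,0.0025,0,0,-1],[0,0.005,0,0,-1]],
  ],
)

```text
clock: 29.5
tool_pos: [0.5619, -0.1202, 0.0139]
orientation: [180.0, 0.0, 5.7]
force: [-0.1, 1.0, 3.0]
opening: 0.0255
gripper_force: 30.0
```

Request:
carry_out(
  deltas=[
    [[0,0.0025,0,0,-1],[0,0.005,0,0,-1]],
  ],
)

```text
clock: 29.7
tool_pos: [0.562, -0.1212, 0.0139]
orientation: [-180.0, -0.0, 5.7]
force: [-0.4, 1.4, 4.3]
opening: 0.0252
gripper_force: 30.0
```

Request:
carry_out(
  deltas=[
    [[0,0.0025,0,0,-1],[0,0.005,0,0,-1]],
  ],
)

```text
clock: 29.9
tool_pos: [0.5621, -0.1222, 0.0139]
orientation: [180.0, 0.0, 5.7]
force: [0.8, 1.6, 2.4]
opening: 0.0255
gripper_force: 30.0
```

Request:
carry_out(
  deltas=[
    [[0,0.0025,0,0,-1],[0,0.005,0,0,-1]],
  ],
)

```text
clock: 30.1
tool_pos: [0.5622, -0.1232, 0.0139]
orientation: [180.0, 0.0, 5.7]
force: [0.6, 1.9, 3.4]
opening: 0.0254
gripper_force: 30.0
```

Request:
carry_out(
  deltas=[
    [[0,0.0025,0,0,-1],[0,0.005,0,0,-1]],
  ],
)

```text
clock: 30.3
tool_pos: [0.5623, -0.1242, 0.0139]
orientation: [180.0, 0.0, 5.7]
force: [0.7, 1.0, 3.5]
opening: 0.0252
gripper_force: 30.0
```

Request:
carry_out(
  deltas=[
    [[0,0.0025,0,0,-1],[0,0.005,0,0,-1]],
  ],
)

```text
clock: 30.5
tool_pos: [0.5624, -0.1252, 0.0139]
orientation: [180.0, 0.0, 5.7]
force: [-0.9, 0.9, 2.5]
opening: 0.0253
gripper_force: 30.0
```

```bash
python3 look.py 9 wrist scene side | grep -v rect
```

```text
30.5 [ 0.56239302 -0.1251929   0.01386978] [1.79998353e+02 2.27224561e-03 5.68972721e+00] [-0.85707351  0.86613464  2.476412  ]
wrist carriage 0.93 [277.3 232.3] [ 0.5614 -0.1248  0.    ]
wrist carriage_grip 0.78 [276.1 268.9] [ 0.5635 -0.1239  0.06  ]
wrist stop_black 0.82 [317.7 238.5] [ 0.5595 -0.1543  0.    ]
scene track 0.85 [327.7 221.3] [ 0.5476 -0.0314  0.    ]
scene carriage 0.59 [292. 230.] [ 0.557  -0.1287  0.    ]
scene carriage_grip 0.75 [294.3 208.8] [ 0.5557 -0.1228  0.06  ]
scene stop_orange 0.6 [368.2 211.5] [0.5366 0.086  0.    ]
scene stop_black 0.65 [283.3 233.7] [ 0.5654 -0.1535  0.    ]
side track 0.57 [252.7 211.5] [ 0.5507 -0.0342  0.    ]
side carriage 0.93 [273.5 228.1] [ 0.5594 -0.1244  0.    ]
side carriage_grip 0.78 [273.  208.6] [ 0.5562 -0.1318  0.06  ]
side stop_orange 0.7 [250.7 212.4] [ 0.5446 -0.0352  0.    ]
side stop_black 0.61 [281.1 229.4] [ 0.5719 -0.1385  0.    ]
```

Black origin now reads y≈−0.154, so contact should come near −0.126. I'm carrying on 1 mm at a time.

Request:
carry_out(
  deltas=[
    [[0,0.0025,0,0,-1],[0,0.005,0,0,-1]],
  ],
)

```text
clock: 31.75
tool_pos: [0.5625, -0.1259, 0.0139]
orientation: [-180.0, -0.0, 5.7]
force: [0.4, 2.9, 3.2]
opening: 0.0255
gripper_force: 30.0
```

Request:
carry_out(
  deltas=[
    [[0,0.0025,0,0,-1],[0,0.005,0,0,-1]],
  ],
)

```text
clock: 31.95
tool_pos: [0.5625, -0.1266, 0.0138]
orientation: [-180.0, -0.0, 5.7]
force: [-0.6, 7.3, 4.7]
opening: 0.0251
gripper_force: 30.0
```

Request:
carry_out(
  deltas=[
    [[0,0.001,0,0,-1],[0,0.001,0,0,-1],[0,0.001,0,0,-1]],
  ],
)

```text
clock: 32.25
tool_pos: [0.5626, -0.1266, 0.0139]
orientation: [-180.0, -0.0, 5.7]
force: [-0.6, 5.8, 4.7]
opening: 0.0252
gripper_force: 30.0
```

Request:
carry_out(
  deltas=[
    [[0,-0.006,0,0,-1],[0,-0.015,0,0,-1],[0,-0.025,0,0,-1],[0,-0.037,0,0,-1],[0,-0.05,0,0,-1]],
  ],
)

```text
clock: 32.75
tool_pos: [0.5616, -0.1174, 0.0138]
orientation: [180.0, 0.0, 5.7]
force: [-0.1, -1.1, 2.0]
opening: 0.0252
gripper_force: 30.0
```

Request:
carry_out(
  deltas=[
    [[0,-0.015,0,0,-1],[0,-0.03,0,0,-1],[0,-0.045,0,0,-1],[0,-0.06,0,0,-1],[0,-0.075,0,0,-1]],
  ],
)

```text
clock: 33.25
tool_pos: [0.5601, -0.1021, 0.0138]
orientation: [180.0, 0.0, 5.7]
force: [2.0, -1.1, 2.0]
opening: 0.0253
gripper_force: 30.0
```

Request:
carry_out(
  deltas=[
    [[0,-0.015,0,0,-1],[0,-0.03,0,0,-1],[0,-0.045,0,0,-1],[0,-0.06,0,0,-1],[0,-0.075,0,0,-1]],
  ],
)

```text
clock: 33.75
tool_pos: [0.5586, -0.0873, 0.0139]
orientation: [180.0, 0.0, 5.7]
force: [1.0, -1.2, 2.2]
opening: 0.0253
gripper_force: 30.0
```

Request:
carry_out(
  deltas=[
    [[0,-0.015,0,0,-1],[0,-0.03,0,0,-1],[0,-0.045,0,0,-1],[0,-0.06,0,0,-1],[0,-0.075,0,0,-1]],
  ],
)

```text
clock: 34.25
tool_pos: [0.5571, -0.0724, 0.0138]
orientation: [-180.0, 0.0, 5.7]
force: [1.4, -2.3, 2.9]
opening: 0.0251
gripper_force: 30.0
```

Request:
carry_out(
  deltas=[
    [[0,-0.015,0,0,-1],[0,-0.03,0,0,-1],[0,-0.045,0,0,-1],[0,-0.06,0,0,-1],[0,-0.075,0,0,-1]],
  ],
)

```text
clock: 34.75
tool_pos: [0.5557, -0.0574, 0.0139]
orientation: [-180.0, -0.0, 5.7]
force: [1.0, -1.5, 1.9]
opening: 0.0253
gripper_force: 30.0
```

Request:
carry_out(
  deltas=[
    [[0,-0.015,0,0,-1],[0,-0.03,0,0,-1],[0,-0.045,0,0,-1],[0,-0.06,0,0,-1],[0,-0.075,0,0,-1]],
  ],
)

```text
clock: 35.25
tool_pos: [0.5542, -0.0425, 0.0139]
orientation: [180.0, 0.0, 5.7]
force: [0.7, -1.1, 2.2]
opening: 0.0252
gripper_force: 30.0
```

Request:
carry_out(
  deltas=[
    [[0,-0.015,0,0,-1],[0,-0.03,0,0,-1],[0,-0.045,0,0,-1],[0,-0.06,0,0,-1],[0,-0.075,0,0,-1]],
  ],
)

```text
clock: 35.75
tool_pos: [0.5527, -0.0276, 0.0139]
orientation: [-180.0, -0.0, 5.7]
force: [0.3, -1.0, 1.4]
opening: 0.0253
gripper_force: 30.0
```

Request:
carry_out(
  deltas=[
    [[0,-0.015,0,0,-1],[0,-0.03,0,0,-1],[0,-0.045,0,0,-1],[0,-0.06,0,0,-1],[0,-0.075,0,0,-1]],
  ],
)

```text
clock: 36.25
tool_pos: [0.5512, -0.0126, 0.0139]
orientation: [180.0, -0.0, 5.7]
force: [1.4, -1.4, 1.5]
opening: 0.0252
gripper_force: 30.0
```

Request:
carry_out(
  deltas=[
    [[0,-0.012,0,0,-1],[0,-0.024,0,0,-1],[0,-0.036,0,0,-1],[0,-0.048,0,0,-1],[0,-0.06,0,0,-1]],
  ],
)

```text
clock: 36.75
tool_pos: [0.55, -0.0008, 0.0139]
orientation: [-180.0, -0.0, 5.7]
force: [1.3, -0.7, 1.1]
opening: 0.025
gripper_force: 30.0
```

Request:
carry_out(
  deltas=[
    [[0,-0.01,0,0,-1],[0,-0.02,0,0,-1],[0,-0.03,0,0,-1],[0,-0.04,0,0,-1],[0,-0.05,0,0,-1]],
  ],
)

```text
clock: 37.25
tool_pos: [0.549, 0.0092, 0.0139]
orientation: [180.0, -0.0, 5.7]
force: [1.5, -0.8, 1.9]
opening: 0.0255
gripper_force: 30.0
```

Request:
carry_out(
  deltas=[
    [[0,-0.01,0,0,-1]],
  ],
)

```text
clock: 37.35
tool_pos: [0.5489, 0.0112, 0.0139]
orientation: [-180.0, -0.0, 5.7]
force: [2.5, -1.7, 2.0]
opening: 0.0252
gripper_force: 30.0
```

Request:
carry_out(
  deltas=[
    [[0,-0.01,0,0,-1]],
  ],
)

```text
clock: 37.45
tool_pos: [0.5487, 0.0131, 0.0139]
orientation: [180.0, -0.0, 5.7]
force: [2.8, -3.9, 1.8]
opening: 0.0254
gripper_force: 30.0
```

Request:
carry_out(
  deltas=[
    [[0,-0.01,0,0,-1]],
  ],
)

```text
clock: 37.55
tool_pos: [0.5485, 0.0148, 0.0139]
orientation: [180.0, 0.0, 5.7]
force: [3.1, -5.6, 1.1]
opening: 0.025
gripper_force: 30.0
```

Request:
carry_out(
  deltas=[
    [[0,-0.01,0,0,-1]],
  ],
)

```text
clock: 37.65
tool_pos: [0.5482, 0.0165, 0.0139]
orientation: [180.0, 0.0, 5.7]
force: [3.0, -7.3, 0.9]
opening: 0.0253
gripper_force: 30.0
```

Request:
carry_out(
  deltas=[
    [[0,-0.01,0,0,-1]],
  ],
)

```text
clock: 37.75
tool_pos: [0.5481, 0.0181, 0.0139]
orientation: [179.9, 0.0, 5.7]
force: [4.4, -9.8, 0.1]
opening: 0.0254
gripper_force: 30.0
```

Request:
carry_out(
  deltas=[
    [[0,-0.01,0,0,-1]],
  ],
)

```text
clock: 37.85
tool_pos: [0.5479, 0.0199, 0.0139]
orientation: [179.9, 0.0, 5.7]
force: [5.0, -9.9, 0.2]
opening: 0.0253
gripper_force: 30.0
```

Request:
carry_out(
  deltas=[
    [[0,-0.01,0,0,-1]],
  ],
)

```text
clock: 37.95
tool_pos: [0.5477, 0.0218, 0.0139]
orientation: [179.9, 0.0, 5.7]
force: [3.8, -7.9, 1.4]
opening: 0.0254
gripper_force: 30.0
```

Request:
carry_out(
  deltas=[
    [[0,-0.01,0,0,-1]],
  ],
)

```text
clock: 38.05
tool_pos: [0.5475, 0.0241, 0.0139]
orientation: [179.9, 0.0, 5.7]
force: [2.9, -7.8, 0.1]
opening: 0.0255
gripper_force: 30.0
```

All three passes put the centre at y≈0.0256. I'm moving the last millimetre and settling.

Request:
carry_out(
  deltas=[
    [[0,-0.004,0,0,-1],[0,-0.005,0,0,-1],[0,-0.005,0,0,-1],[0,-0.005,0,0,-1]],
  ],
)

```text
clock: 38.45
tool_pos: [0.5474, 0.0255, 0.0139]
orientation: [180.0, 0.0, 5.7]
force: [2.3, -4.9, 1.4]
opening: 0.0255
gripper_force: 30.0
```

Settled at 0.0255. I'm opening partway, clear of the stop, and rising straight up.

Request:
carry_out(
  deltas=[
    [[0,0,0,0,0.2],[0,0,0,0,0.2],[0,0,0,0,0.2],[0,0,0,0,0.2],[0,0,0,0,0.2]],
  ],
)

```text
clock: 38.95
tool_pos: [0.5472, 0.026, 0.0138]
orientation: [-180.0, 0.0, 5.7]
force: [0.4, -0.1, 0.1]
opening: 0.0518
gripper_force: 0.0
```

Request:
carry_out(
  deltas=[
    [[0,0,0,0,0.2],[0,0,-0.04,0,0.2],[0,0,-0.12,0,0.2],[0,0,-0.22,0,0.2],[0,0,-0.35,0,0.2]],
  ],
)

```text
clock: 39.45
tool_pos: [0.5467, 0.0257, 0.0844]
orientation: [180.0, 0.1, 5.7]
force: [0.1, -0.1, -0.4]
opening: 0.0523
gripper_force: 0.0
```

Request:
carry_out(
  deltas=[
    [[0,0,-0.15,0,0.2],[0,0,-0.3,0,0.2],[0,0,-0.4,0,0.2],[0,0,-0.45,0,0.2],[0,0,-0.45,0,0.2]],
  ],
)

```text
clock: 39.95
tool_pos: [0.5481, 0.0262, 0.1754]
orientation: [-180.0, -0.2, 5.7]
force: [1.1, -0.3, -0.2]
opening: 0.0526
gripper_force: 0.0
```

```bash
python3 look.py 10 wrist scene side | grep -v rect
```

```text
39.95 [0.5480603  0.02616233 0.17543023] [-1.79957224e+02 -1.60769463e-01  5.69302444e+00] [ 1.0636637  -0.31688121 -0.19850117]
wrist track 0.57 [327.5 182.7] [ 0.5558 -0.0336  0.    ]
wrist carriage 0.86 [278.9 185.5] [0.5465 0.0246 0.    ]
wrist carriage_grip 0.74 [277.7 198.2] [0.546  0.0261 0.06  ]
wrist stop_orange 0.59 [229.2 184.3] [0.542  0.0848 0.    ]
wrist stop_black 0.76 [423.1 189.5] [ 0.5589 -0.1509  0.    ]
scene track 0.73 [325.2 221.9] [ 0.5482 -0.0384  0.    ]
scene carriage 0.79 [346.1 216.3] [0.5404 0.022  0.    ]
scene carriage_grip 0.72 [351.1 193.8] [0.5316 0.0345 0.06  ]
scene stop_orange 0.6 [366.8 211.5] [0.5355 0.0825 0.    ]
scene stop_black 0.48 [283.1 231.4] [ 0.5562 -0.1513  0.    ]
side track 0.65 [250.5 211.8] [ 0.5454 -0.0325  0.    ]
side carriage 0.61 [240.1 200.1] [0.5478 0.0325 0.    ]
side carriage_grip 0.63 [238.  180.7] [0.5458 0.0298 0.06  ]
side stop_orange 0.43 [229.3 189. ] [0.5481 0.1015 0.    ]
side stop_black 0.82 [282.  230.6] [ 0.5713 -0.1438  0.    ]
```

View pics/wrist10.png

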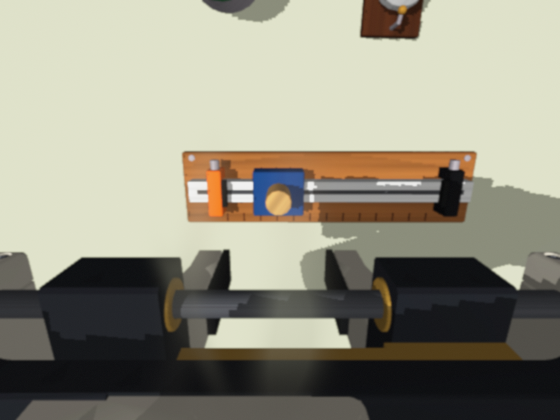

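The picture shows the carriage (278,190) released at y≈0.025, with the stops at (215,190) and (452,190) unmoved and the gripper clear above.

```bash
python3 -c "
from plant import ctrl
print(ctrl.close_job())"
```

```text
the job is handed in; nothing more can be done
None
```

The job is handed in: I stroked the carriage gently to the orange stop, then to the black one (about 4–6 N on the rubber each time), and left it released on the sticky place, about 58 mm to the orange side of the plinth's middle, with nothing else touched.

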